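Lock the slide carriage of a microscope stage with its ball-lock pin

ROBOT

A 6-joint arm with a two-finger parallel gripper is mounted at the origin on the work surface. World frame = base frame: x ahead of the robot, y to its left, z up, the work surface at z = 0. Lengths are in m, angles in rad, forces in N, time in s.
With the tool pointing down it reaches from about 0.275 to 0.85 m from the base axis. Payload 5.2 kg.
Tool frame: the origin (TCP) lies between the finger pads; the fingertips stand 8 mm ahead of it and the grasp point (between the pads) lies 11 mm behind it; z points along the fingers, y is the line along which they close (so a half turn about z gives the same grasp; the last joint's range is limited). The gripper opens to 85 mm and grips with 20 to 120 N. Pads are 22 mm wide; open, the fingers measure 114 mm over their backs; the gripper's body (76 mm by 85 mm) begins 54 mm behind the grasp point. The pads swing forward as they close: fully open they stand 13 mm farther back than shut.
Start: joints at [0.972, 0.259, 1.535, -0, 1.348, -0.203], TCP at [0.212, 0.507, 0.239] pointing down, gripper open.
Joint ranges: [-3.14, 3.14], [-0.91, 2.08], [0.19, 2.58], [-1.22, 4.36], [0.22, 2.71], [-3.12, 3.12]. Speed limits (rad/s): [2.57, 2.57, 3.14, 3.14, 3.14, 3.14].

INTERFACE

Orientations are given as a unit quaternion [w, x, y, z].
In Python, from plant import get_obs, eyes, robot gives the robot as it stands.
- The arm moves only by the tool arm_command, never from a script. Its argument "plan" is a list of rows, each a list of 7 numbers: the turn, a rotation vector about the world's x, y, z in units of 8 degrees (1.0 is 8 degrees), then the shift along the world's x, y, z in units of 60 mm (1.0 is 60 mm), then the closure, from -1 (fully open) to 1 (shut). A call has 1 to 20 rows; each row shifts and turns the commanded pose from where the row before left it; what a row does not reach is not made up. A row lasts 1/8 s, in which the tool goes at most 62.5 mm and 10.7 degrees, less where a joint would pass 70% of its speed; a pose out of reach is approached as far as the arm can. A call is refused whole if a number of a shift passes 1 or a number of a turn 1, either way. A call with a gripper value outside its range is refused whole. The fingers move at their own pace and stop on an object; the grip force is fixed at half the most. Time passes only in rows, so rows that do not move let the fingers close. It gives the time, the measured TCP pose, the force, the opening and the grip force at its end, in the units of the state.
- get_obs(): the state, without advancing time (a new reading comes with each control period).
- eyes.snapshot(name): name is "side" or "top"; returns the picture (400x640x3 uint8, red, green, blue); there is no depth.
- eyes.camera_model(name): a dict with "fx", "fy", "cx", "cy" (pixels), "T" (4x4, takes a point from camera to world coordinates). Camera axes: x right, y down, z forward; pixel columns grow to the right and rows downward; lengths in m; the calibration is good to about 2 mm. A picture is of the moment at which its call begins. camera_model takes no time and is no camera call.
- robot.hand_in(): hands the job in; it is judged then, once.
The state is a dict: "time_s": time; "qpos": joint angles; "joint_vel": joint speeds; "joint_efforts": joint torques, N m; "eef_pos": TCP position; "ee_rot": TCP orientation; "ft_force": force on the tool from outside, world axes, zero at the start; "ft_torque": the same for the moment, N m; "finger_gap": finger opening in m; "finger_force": force on a finger pad.
Only numpy, scipy, OpenCV 4.12 (cv2) and the standard library are available. Lean on these libraries where they do the work, as an engineer would, in place of code of your own. Each camera call takes 0.05 s, during which the arm holds its last target. There are 200 camera calls.

TASK

Push the slide carriage of the microscope stage fully home against its stop so that the lock holes line up, then take the ball-lock pin from its stand, hold its red thumb button in while you push the pin gently all the way down through both holes, and let go so that it locks there. Pushes of about 10 to 15 N are enough: do not press the carriage into its stop with more than 25 N or force the pin, and leave the other things on the bench where they are.

Things in the scene. Friction and masses are not known exactly. Their poses are not given: they have to be found in the camera images.
- stage: Slide stage, fixed. Black base plate 260 (x) x 120 (y) x 6 mm; origin: centre of its underside, z up, x along the rails. On it an aluminium head (rails, lock plate, stop) is clamped anywhere within 12 mm to either side along x; its place is NOT measured. On the rails slides the carriage: grey tray of glass slides (top 25 mm above bench), blue push tab at -x, blue lug at +x.
- stage_tab (a point): Point on the base at x = -50 mm, 65 mm above the bench: the centre of the push tab's top edge if the head were in mid place and the carriage home; really shifted with the head and towards -x by the joint value. Tab 10 mm thick (x), 40 mm wide (y), free on both sides down to 26 mm above the bench. Tab centre to lug-hole centre: 125 mm along x.
- stage_hole (a point): Point on the base at x = 75 mm, 49 mm above the bench: centre of the lug hole's mouth if the head were in mid place and the carriage home; shifted like the tab. Lug 44 x 44 x 8 mm, the highest part there; under it the lock plate from 40 to 30 mm above the bench. Both holes 14 mm wide, in line only with the carriage home. A spring plunger resists the last 7 mm with 2 to 7 N.
- carriage (a joint): Slide of the carriage along the stage's x, in m: 0 = home against the stop, growing as it moves to -x (at most 0.045). It slides with about 2 N of friction and stays where left; the stop is hard rubber that gives 1 mm per 10 N.
- pin: Ball-lock pin, about 100 g, upright in its stand. Origin: on its axis, underside of its steel flange, z up. Flange 32 mm across, 4 mm thick. Above it a yellow grip 22 (x) x 24 (y) x 40 mm, from 4 to 44 mm. Below it a 12 mm shank, 37 mm long, blunt tip 10 mm across. Home, the flange lies on the lug (origin 49 mm above the bench); once let go the plunger lifts it about 2 mm, on to its lock balls.
- pin_button_c (a point): Centre of the outer face of the red thumb button: 16 mm across, on the grip's +y face, 20 mm above the flange's underside, standing out 5 mm. Pinching the grip along the pin's y presses it in flush; fully in takes about 8 N. It springs out when let go.
- pin_tip (a point): Centre of the pin's tip, 37 mm below the flange's underside. Two lock balls on the pin's +x and -x sides, 12 to 16 mm above the tip: button out, they stand out to 21 mm across and cannot pass the 14 mm holes; button fully in, they lie within the shank. Home, they are 2 mm below the lock plate.
- pin_button (a joint): Thumb button travel in m: 0 = out, 0.005 = fully in.
- pin_ball (a joint): One lock ball (the other moves alike): 0 = out (locking), 0.005 = drawn in.
- pin_stand: White round pin stand fixed to the bench, 45 mm high, 44 mm across, foot 68 mm across and 6 mm high; origin on the bench on its axis. The pin hangs by its flange in its 25 mm hole.
- dropper: White dropper bottle, 48 mm across, 110 mm high, standing in a glass dish; origin at the centre of its underside.
- oil: Amber bottle, 32 mm across, 65 mm high; origin at the centre of its underside.
- slide_box: Blue slide box 87 x 102 x 35 mm; origin at the centre of its underside.
- plain_pin: Plain steel pin without button standing on its head, 28 mm across, 47 mm high; origin at the centre of its underside. Not wanted here.
- cover_box: Small clear box with orange lid, 36 x 36 x 20 mm; origin at the centre of its underside.
- petri: Closed glass dish 92 mm across, 17 mm high; origin at the centre of its underside.
- slide_tray: Green open tray 100 x 200 x 15 mm; origin at the centre of its underside.

How it is judged:
By the outcome, as a careful person would: the job done as asked, in the order asked, and still so for the second after the job is handed in, with the robot touching nothing.
It also fails if it takes over 51 s, if anything falls off the work surface, if the arm or the gripper's body presses on something with over 40 N, if the wrist force passes 120 N, or if a joint passes its speed limit or range.

## Working session

There is one attempt and no reset: what is moved stays moved. The work goes in short steps, Python scripts to look and compute and a tool call to move; the robot and the scene stay as the last step left them, time stands still between calls to the robot, and variables do not carry over. Pictures are saved under pics/ and viewed, at most 10 in all, crops included, and the job is handed in when it is done.

Besides the shell and the picture viewer there is one more tool, called as name([rows], argument=value, ...), one row to a line, values as JSON. arm_command: Moves the arm, as the interface text tells. Its arguments: {"type":"object","properties":{"plan":{"type":"array","items":{"type":"array","items":{"type":"number"}}}},"required":["plan"]}

```bash
mkdir -p pics; ls
python3 - <<'E'
from plant import get_obs, eyes, robot
import cv2, numpy as np
for n in("side","top"):
    im=eyes.snapshot(n); cv2.imwrite(f"pics/{n}0.png",im[:,:,::-1])
    m=eyes.camera_model(n); print(n,m["fx"],m["fy"],m["cx"],m["cy"],np.round(m["T"],4).tolist())
o=get_obs(); print(o)
E
```

```text
pics
side 447.36825207490045 447.36825207490045 317.97694843045383 195.0450566211683 [[-0.9792, -0.1509, 0.136, 0.4109], [-0.2021, 0.6589, -0.7245, 0.9108], [0.0197, -0.7369, -0.6757, 0.9549], [0.0, 0.0, 0.0, 1.0]]
top 476.6055460709959 476.6055460709959 310.19212445365685 203.62069889747204 [[-0.0203, -0.9815, 0.1902, 0.3027], [-0.9998, 0.0211, 0.0021, 0.0103], [-0.006, -0.1902, -0.9817, 1.5656], [0.0, 0.0, 0.0, 1.0]]
{'time_s': 0.1, 'qpos': array([ 9.72204317e-01,  2.59270178e-01,  1.53599135e+00, -1.11324979e-05,
        1.34800706e+00, -2.02782641e-01]), 'joint_vel': array([-0.00169193, -0.00103169, -0.00579766, -0.00015019, -0.00151512,
        0.00072828]), 'joint_efforts': array([ 1.39518110e-03, -4.46968031e+01, -2.91244340e+01, -3.12759939e-04,
        6.20018371e-03, -3.33780129e-06]), 'eef_pos': array([0.21175681, 0.50708974, 0.23855068]), 'ee_rot': array([-3.21853747e-04,  1.96614068e-01,  9.80480599e-01, -7.73714501e-04]), 'ft_force': array([-0.90090183,  0.67683692,  0.00404014]), 'ft_torque': array([ 0.0064511 ,  0.06070083, -0.01402773]), 'finger_force': 0.0, 'finger_gap': 0.08539287610725328}
```

View pics/side0.png

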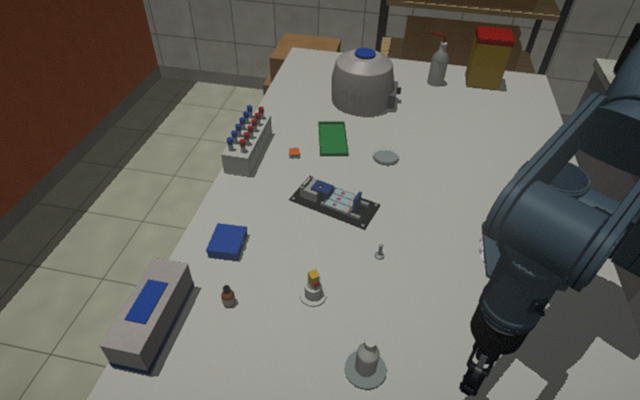

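View pics/top0.png

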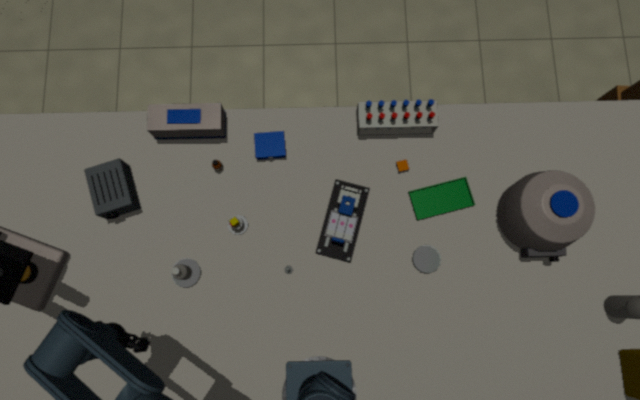

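The side view shows the stage around (335,200), the pin in its stand at (313,285), the dropper at (366,365) and the plain pin at (380,252). The top view shows the stage at (343,220), the pin at (238,224), the dropper at (185,272) and the plain pin at (289,269).

```bash
cat > h.py <<'E'
import cv2, numpy as np
from plant import get_obs, eyes, robot
def ray(n,uv):
    m=eyes.camera_model(n);T=np.array(m["T"])
    d=T[:3,:3]@np.array([(uv[0]-m["cx"])/m["fx"],(uv[1]-m["cy"])/m["fy"],1]);return T[:3,3],d/np.linalg.norm(d)
def onz(n,uv,z):
    o,d=ray(n,uv);return o+d*(z-o[2])/d[2]
def tri(ut,us):
    (a,d),(b,e)=ray("top",ut),ray("side",us)
    s=np.linalg.lstsq(np.c_[d,-e],b-a,rcond=None)[0];p,q=a+d*s[0],b+e*s[1]
    return (p+q)/2,np.linalg.norm(p-q)
def proj(n,p):
    m=eyes.camera_model(n);T=np.array(m["T"]);c=T[:3,:3].T@(np.array(p)-T[:3,3])
    return np.array([m["fx"]*c[0]/c[2]+m["cx"],m["fy"]*c[1]/c[2]+m["cy"]])
def shot(n,name):
    im=np.ascontiguousarray(eyes.snapshot(n)[:,:,::-1]);cv2.imwrite(f"pics/{name}.png",im);return im
def crop(im,x,y,w,h,k):
    return cv2.resize(im[y:y+h,x:x+w],None,fx=k,fy=k,interpolation=cv2.INTER_CUBIC)
E
python3 - <<'E'
from h import *
t=cv2.imread("pics/top0.png");s=cv2.imread("pics/side0.png")
a=np.hstack([crop(t,305,170,80,100,4),crop(s,285,170,100,62,4)[:248] if 0 else cv2.copyMakeBorder(crop(s,285,170,100,62,4),0,152,0,0,cv2.BORDER_CONSTANT)])
b=np.hstack([crop(t,215,205,50,40,5)[:200],crop(s,293,262,44,50,4),cv2.copyMakeBorder(crop(t,275,255,30,30,5),0,50,0,0,cv2.BORDER_CONSTANT)])
w=max(a.shape[1],b.shape[1]);f=lambda q:cv2.copyMakeBorder(q,0,0,0,w-q.shape[1],cv2.BORDER_CONSTANT)
o=np.vstack([f(a),f(b)]);print(o.shape);cv2.imwrite("pics/m1.png",o)
def cen(im,n,roi,hs):
    x,y,w,h=roi;H=cv2.cvtColor(im[y:y+h,x:x+w],cv2.COLOR_BGR2HSV)
    M=cv2.inRange(H,np.array(hs[0]),np.array(hs[1]))
    k,l,st,c=cv2.connectedComponentsWithStats(M)
    for i in range(1,k):
        if st[i,4]>5: print(n,hs[0][0],np.round(c[i]+[x,y],1),st[i]+[x,y,0,0,0])
Y=((20,120,60),(35,255,255));B=((105,100,40),(125,255,255));K=((0,0,0),(180,255,65))
cen(t,"t yel",(215,200,50,50),Y);cen(s,"s yel",(293,262,44,50),Y)
cen(t,"t blue",(310,175,70,90),B);cen(s,"s blue",(285,170,100,60),B)
for im,n,r in((t,"top",(305,170,80,100)),(s,"side",(280,168,108,66))):
    x,y,w,h=r;M=(cv2.cvtColor(im[y:y+h,x:x+w],cv2.COLOR_BGR2GRAY)<75).astype(np.uint8)
    c=max(cv2.findContours(M,0,2)[0],key=cv2.contourArea);q=cv2.boxPoints(cv2.minAreaRect(c))+[x,y]
    print(n,np.round(q,1).tolist());
    if n=="top":
        P=np.array([onz(n,p,.006) for p in q]);print(P.round(4),P.mean(0),[np.linalg.norm(P[i]-P[i-1]) for i in range(4)])
E
```

```text
(600, 720, 3)
t yel 20 [233.8 221. ] [230 217   9   9  53]
s yel 20 [313.1 275.4] [309 270  10  13  88]
t blue 105 [346.4 205.9] [338 196  17  20 227]
t blue 105 [337.6 239.7] [332 237  12   6  42]
s blue 105 [322.1 186.8] [312 181  21  13 149]
s blue 105 [356.9 196.4] [354 193   7   8  19]
top [[314.8, 253.3], [334.5, 178.4], [369.8, 187.7], [350.1, 262.6]]
[[ 0.4393  0.002   0.006 ]
 [ 0.6897 -0.0699  0.006 ]
 [ 0.6551 -0.1872  0.006 ]
 [ 0.4068 -0.1121  0.006 ]] [ 0.54771809 -0.0917986   0.006     ] [np.float64(0.11868253759937339), np.float64(0.26050799417989956), np.float64(0.12228935315897912), np.float64(0.25943180811760236)]
side [[289.2, 199.9], [300.9, 170.0], [380.6, 201.0], [368.9, 230.9]]
```

View pics/m1.png

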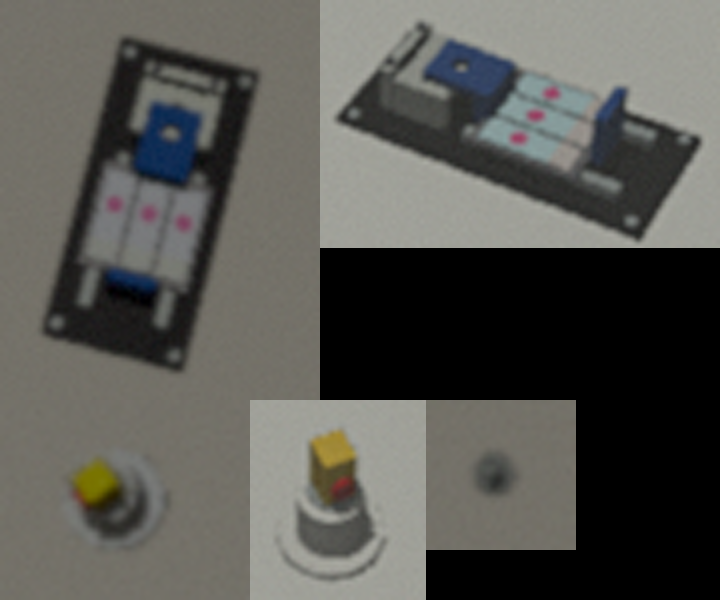

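The montage shows the stage's blue lug with its hole at about top (348,203) and side (320,186.5). The tab is at top (337.6,239) and side (357,195). The grip's red button faces world +y and somewhat -x.

```bash
python3 - <<'E'
from h import *
t=cv2.imread("pics/top0.png");s=cv2.imread("pics/side0.png")
print("hole",tri((348,203),(320.2,186.5)))
# tab: top edge ends: top cam crop, side cam blob
def blob(im,roi,lo,hi,k=8):
    x,y,w,h=roi;c=cv2.resize(im[y:y+h,x:x+w],None,fx=k,fy=k,interpolation=cv2.INTER_CUBIC)
    H=cv2.cvtColor(c,cv2.COLOR_BGR2HSV);M=cv2.inRange(H,np.array(lo),np.array(hi))
    c=max(cv2.findContours(M,0,2)[0],key=cv2.contourArea)
    f=lambda q:(np.array(q,float)+.5)/k-.5+[x,y]
    r=cv2.minAreaRect(c);M=cv2.moments(c)
    ap=cv2.approxPolyDP(c,.04*cv2.arcLength(c,True),True)[:,0]
    return f((M['m10']/M['m00'],M['m01']/M['m00'])),f(cv2.boxPoints(r)),f(ap)
B=((100,110,40),(130,255,255));Y=((18,120,60),(38,255,255))
for nm,im,roi,c in(("lug t",t,(330,190,32,28),B),("tab t",t,(326,232,25,16),B),("tab s",s,(348,185,16,26),B),("lug s",s,(306,176,32,22),B),("grip t",t,(222,210,22,22),Y),("grip s",s,(302,264,22,30),Y)):
    m,b,a=blob(im,roi,*c);print(nm,m.round(1),a.round(1).tolist(),b.round(1).tolist())
    n="top" if nm[-1]=="t" else "side"
    if nm=="lug t":P=np.array([onz(n,p,.049) for p in b]);print(P.round(4),P.mean(0))
    if nm=="grip t":P=np.array([onz(n,p,.089) for p in b]);print(P.round(4),P.mean(0))
    if nm=="tab t":P=np.array([onz(n,p,.065) for p in b]);print(P.round(4),P.mean(0))
for n,im,roi in(("top",t,(222,212,20,20)),("side",s,(302,270,24,25))):
    x,y,w,h=roi;H=cv2.cvtColor(im[y:y+h,x:x+w],cv2.COLOR_BGR2HSV)
    M=(cv2.inRange(H,(0,110,50),(11,255,255))|cv2.inRange(H,(168,110,50),(180,255,255)))
    yy,xx=np.nonzero(M);print("red",n,xx.mean()+x,yy.mean()+y,len(xx),np.unique(xx+x),np.unique(yy+y))
x=np.array([.956,-.2924])
E
python3 - <<'E'
import sys;sys.path.insert(0,'.')
from h import *
t=cv2.imread("pics/top0.png");s=cv2.imread("pics/side0.png")
o=np.hstack([crop(t,222,208,30,32,10),crop(s,300,262,28,32,10)]);o2=np.hstack([crop(t,325,230,25,18,10),crop(s,345,185,24,18,10)])
cv2.imwrite("pics/m2.png",np.vstack([o,cv2.copyMakeBorder(o2,0,0,0,o.shape[1]-o2.shape[1],cv2.BORDER_CONSTANT)]))
E
```

```text
hole (array([ 0.5969076 , -0.10969352,  0.04054988]), np.float64(0.001487688815985557))
lug t [346.5 205.7] [[343.4, 195.7], [337.9, 210.7], [349.7, 215.4], [354.3, 199.3]] [[336.8, 212.3], [341.5, 194.6], [356.3, 198.5], [351.6, 216.2]]
[[ 0.5662 -0.0719  0.049 ]
 [ 0.6243 -0.089   0.049 ]
 [ 0.6103 -0.1364  0.049 ]
 [ 0.5523 -0.119   0.049 ]] [ 0.58826081 -0.10408344  0.049     ]
tab t [337.4 239.6] [[330.8, 238.7], [343.7, 241.7], [342.6, 239.3], [333.8, 236.9]] [[330.5, 239.8], [331.4, 236.3], [344.2, 239.5], [343.4, 243.0]]
[[ 0.4758 -0.0485  0.065 ]
 [ 0.4867 -0.0515  0.065 ]
 [ 0.4756 -0.0917  0.065 ]
 [ 0.4648 -0.0886  0.065 ]] [ 0.47571387 -0.0700625   0.065     ]
tab s [357.3 196. ] [[360.2, 192.3], [358.1, 193.2], [354.4, 199.7], [356.8, 198.8]] [[353.7, 199.1], [359.2, 191.6], [361.1, 193.0], [355.5, 200.5]]
lug s [321.9 186.7] [[311.6, 187.6], [326.8, 192.9], [332.3, 186.2], [317.1, 180.3]] [[311.3, 188.0], [314.3, 179.1], [332.7, 185.4], [329.6, 194.3]]
grip t [233.6 221.1] [[234.4, 216.7], [229.2, 220.8], [232.4, 225.7], [238.6, 222.3]] [[228.2, 220.1], [235.2, 215.8], [239.1, 222.0], [232.0, 226.3]]
[[0.5418 0.2718 0.089 ]
 [0.555  0.2498 0.089 ]
 [0.5349 0.2376 0.089 ]
 [0.5217 0.2595 0.089 ]] [0.53837986 0.25467112 0.089     ]
grip s [313.  275.3] [[315.1, 269.6], [308.1, 272.2], [309.6, 282.9], [310.4, 278.9], [317.8, 280.2]] [[305.5, 272.6], [316.2, 268.7], [320.1, 279.5], [309.5, 283.4]]
red top 231.0 225.0 3 [230 231 232] [224 225 226]
red side 315.42105263157896 282.94736842105266 19 [313 314 315 316 317 318] [281 282 283 284 285]
```

View pics/m2.png

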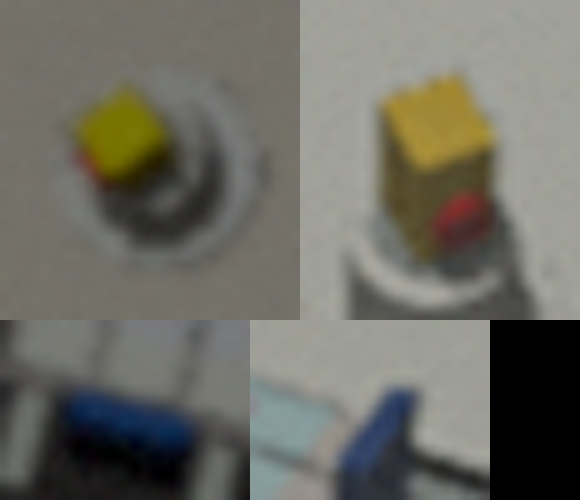

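arm_command([
  [0,0,-0.87,0.37,-0.8,0,-1],
  [0,0,-0.87,0.37,-0.8,0,-1],
  [0,0,-0.87,0.37,-0.8,0,-1],
  [0,0,-0.87,0.37,-0.8,0,-1],
  [0,0,-0.87,0.37,-0.8,0,-1],
  [0,0,-0.87,0.37,-0.8,0,-1],
  [0,0,-0.87,0.37,-0.8,0,-1],
  [0,0,-0.87,0.37,-0.8,0,-1],
  [0,0,-0.87,0.37,-0.8,0,-1],
  [0,0,-0.87,0.37,-0.8,0,-1],
  [0,0,-0.87,0.37,-0.8,-0.5,-1],
  [0,0,-0.87,0.37,-0.8,-0.5,-1],
  [0,0,0,0,0,0,-1],
  [0,0,0,0,0,0,-1],
])

```text
time_s: 1.85
eef_pos: [0.4779, -0.0682, 0.179]
ee_rot: [-0.001, 0.8, 0.6, -0.0]
ft_force: [-0.1, -0.4, -0.0]
finger_gap: 0.0854
finger_force: 0.0
```

Run:
```python
from h import *
c=[(a-.5,b-.5) for a,b in[(234.5,216.8),(229.5,221.2),(234.2,225.8),(238.8,221.5)]];d=[(a-.5,b-.5) for a,b in[(315.8,269.8),(308.3,272.8),(312,278.5),(319.5,275.8)]]
print("grip top",tri(np.mean(c,0),np.mean(d,0)))
P=np.array([onz("top",p,.089) for p in c]);print(P.round(4).tolist(),P.mean(0));
S=np.array([onz("side",p,.089) for p in d]);print(S.round(4).tolist(),S.mean(0))
for Q in(P,S):
  print([np.degrees(np.arctan2(*(Q[i]-Q[i-1])[1::-1])).round(1) for i in range(4)])
print("hole z49",onz("top",(347.5,202.5),.049),onz("side",(320,186),.049))
print("button",tri((230.5,224.2),(315.9,283.2)))
o=get_obs();print(o["time_s"],o["eef_pos"],o["ee_rot"],o["ft_force"],o["qpos"])
print("tab side",onz("side",(357.4,195.2),.065))
```

```text
grip top (array([0.53993725, 0.25507048, 0.08421931]), np.float64(0.0002581842012962288))
[[0.5534, 0.2536, 0.089], [0.5398, 0.2692, 0.089], [0.5249, 0.2543, 0.089], [0.5382, 0.24, 0.089]] [0.53905444 0.25427953 0.089     ]
[[0.5377, 0.2446, 0.089], [0.5534, 0.2574, 0.089], [0.5411, 0.272, 0.089], [0.5253, 0.2603, 0.089]] [0.5393704  0.25859027 0.089     ]
[np.float64(41.9), np.float64(131.3), np.float64(-135.0), np.float64(-47.0)]
[np.float64(-51.7), np.float64(39.0), np.float64(130.1), np.float64(-143.6)]
hole z49 [ 0.59771602 -0.10747203  0.049     ] [ 0.59549494 -0.10224647  0.049     ]
button (array([0.53140023, 0.26821112, 0.06659056]), np.float64(0.0011568098977492172))
1.85 [ 0.47790289 -0.068214    0.17897243] [-8.50682687e-04  7.99673513e-01  6.00434390e-01 -3.05801564e-04] [-0.05349113 -0.36015516 -0.03591364] [-3.73638022e-01  1.91168481e-01  1.77933441e+00  4.05033620e-04
  1.17285877e+00 -9.10880101e-02]
tab side [ 0.47645648 -0.06884165  0.065     ]
```

arm_command([
  [0,0,0,0,0,-0.6,-1],
  [0,0,0,0,0,-0.6,-1],
  [0,0,0,0,0,-0.6,-1],
  [0,0,0,0,0,-0.5,-1],
  [0,0,0,0,0,0,-1],
  [0,0,0,0,0,0,1],
  [0,0,0,0,0,0,1],
  [0,0,0,0,0,0,1],
  [0,0,0,0,0,0,1],
  [0,0,0,0,0,0,1],
  [0,0,0,0,0,0,1],
])

```text
time_s: 3.22
eef_pos: [0.4786, -0.0686, 0.0419]
ee_rot: [0.0, 0.8, 0.6, 0.0]
ft_force: [-0.7, 1.5, 5.7]
finger_gap: 0.0089
finger_force: 58.7
```

arm_command([
  [0,0,0,0.032,-0.0093,0,1],
  [0,0,0,0.032,-0.0093,0,1],
  [0,0,0,0.032,-0.0093,0,1],
  [0,0,0,0.032,-0.0093,0,1],
  [0,0,0,0,0,0,1],
])

```text
time_s: 3.85
eef_pos: [0.4864, -0.0709, 0.0419]
ee_rot: [0.0, 0.8, 0.6, 0.0]
ft_force: [-1.0, 0.6, 5.7]
finger_gap: 0.0088
finger_force: 58.7
```

arm_command([
  [0,0,0,0.024,-0.007,0,1],
  [0,0,0,0.024,-0.007,0,1],
  [0,0,0,0,0,0,1],
])

```text
time_s: 4.22
eef_pos: [0.4892, -0.0718, 0.0419]
ee_rot: [0.0, 0.8, 0.6, 0.0]
ft_force: [-0.8, 0.2, 6.4]
finger_gap: 0.0093
finger_force: 58.7
```

arm_command([
  [0,0,0,0.024,-0.007,0,1],
  [0,0,0,0,0,0,1],
])

```text
time_s: 4.47
eef_pos: [0.4906, -0.0722, 0.0419]
ee_rot: [0.0, 0.8, 0.6, 0.0]
ft_force: [-1.4, -0.0, 5.4]
finger_gap: 0.0089
finger_force: 58.7
```

arm_command([
  [0,0,0,0.024,-0.007,0,1],
  [0,0,0,0,0,0,1],
])

```text
time_s: 4.72
eef_pos: [0.4921, -0.0726, 0.0419]
ee_rot: [0.0, 0.8, 0.6, 0.0]
ft_force: [-1.5, -0.2, 4.7]
finger_gap: 0.0091
finger_force: 58.7
```

arm_command([
  [0,0,0,0.024,-0.007,0,1],
  [0,0,0,0.024,-0.007,0,1],
  [0,0,0,0,0,0,1],
])

```text
time_s: 5.1
eef_pos: [0.495, -0.0735, 0.0419]
ee_rot: [0.0, 0.8, 0.6, 0.0]
ft_force: [-1.5, -0.1, 5.8]
finger_gap: 0.0092
finger_force: 58.7
```

arm_command([
  [0,0,0,0.024,-0.007,0,1],
  [0,0,0,0,0,0,1],
])

```text
time_s: 5.35
eef_pos: [0.4952, -0.0735, 0.0419]
ee_rot: [-0.001, 0.8, 0.6, -0.001]
ft_force: [-4.7, 0.6, 9.9]
finger_gap: 0.0092
finger_force: 59.3
```

arm_command([
  [0,0,0,0.024,-0.007,0,1],
  [0,0,0,0,0,0,1],
])

```text
time_s: 5.6
eef_pos: [0.4952, -0.0735, 0.0419]
ee_rot: [-0.002, 0.8, 0.6, -0.001]
ft_force: [-10.1, 1.5, 13.4]
finger_gap: 0.009
finger_force: 60.0
```

Run:
```python
from h import *
t=shot("top","top1");s=shot("side","side1")
o=np.vstack([crop(t,300,170,90,100,5)[:,:],])
p=crop(s,285,160,100,75,3);p=cv2.copyMakeBorder(p,0,o.shape[0]-p.shape[0],0,0,cv2.BORDER_CONSTANT)
cv2.imwrite("pics/m3.png",np.hstack([o,p]));print(get_obs()["ft_force"],get_obs()["ft_torque"],get_obs()["eef_pos"])
```

```text
[-10.22118702   1.42570128  14.71305872] [ 0.14184935  1.17464897 -0.27135966] [ 0.49517772 -0.07354016  0.04187053]
```

View pics/m3.png

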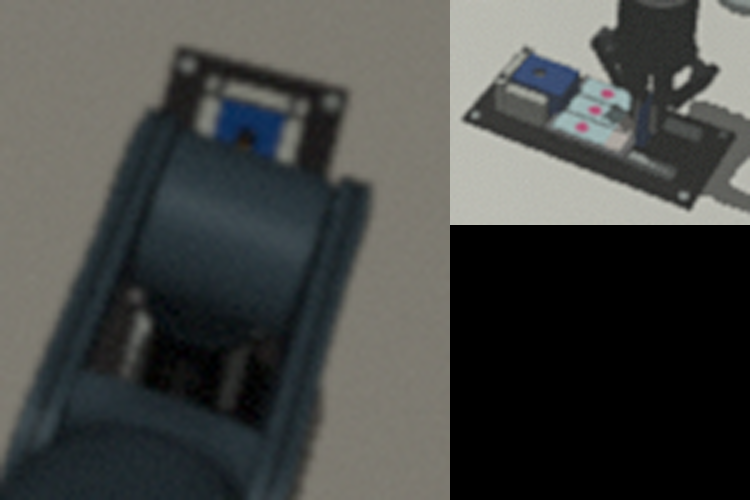

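Side crop: the fingers hold the tab at (645,120). The lug at (540,75) is now over the head and its hole looks dark, where it looked light before. The force rises without motion and there is a vertical load, so I'll relieve the vertical load first.

arm_command([
  [0,0,0,0,0,0.03,1],
  [0,0,0,0,0,0,1],
])

```text
time_s: 5.95
eef_pos: [0.4952, -0.0735, 0.042]
ee_rot: [-0.002, 0.8, 0.6, -0.002]
ft_force: [-6.7, -0.6, -3.4]
finger_gap: 0.0092
finger_force: 60.0
```

arm_command([
  [0,0,0,0.02,-0.006,-0.005,1],
  [0,0,0,0,0,0,1],
])

```text
time_s: 6.2
eef_pos: [0.4952, -0.0735, 0.042]
ee_rot: [-0.003, 0.8, 0.6, -0.002]
ft_force: [-11.7, -0.6, 3.8]
finger_gap: 0.0089
finger_force: 61.1
```

arm_command([
  [0,0,0,0.015,-0.0045,0,1],
  [0,0,0,0,0,0,1],
  [0,0,0,0,0,0,1],
])

```text
time_s: 6.58
eef_pos: [0.4952, -0.0735, 0.042]
ee_rot: [-0.004, 0.8, 0.6, -0.003]
ft_force: [-14.1, 0.1, 6.0]
finger_gap: 0.0091
finger_force: 61.4
```

Run:
```python
from h import *
o=get_obs();print(o["eef_pos"],o["ee_rot"],o["ft_force"],o["ft_torque"])
s=shot("side","side2");s0=cv2.imread("pics/side0.png")
a=crop(s0,295,172,55,35,7);b=crop(s,295,172,55,35,7)
cv2.imwrite("pics/m4.png",np.hstack([a,b]))
```

```text
[ 0.4951804  -0.07349204  0.04195619] [-0.003767    0.79961356  0.60049613 -0.00289265] [-14.08230842   0.09609662   6.04900968] [-0.01130031  1.61175379 -0.2980919 ]
```

View pics/m4.png

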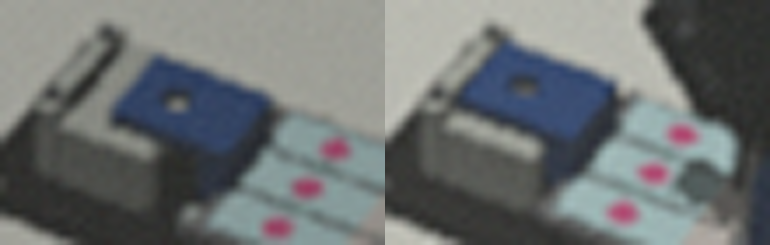

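The lug now sits close to the stop bar, around (480,70) in the right half, and the lock hole is dark at (523,85). To confirm it is home, I'll relieve the load, open the fingers slightly and push with one finger.

arm_command([
  [0,0,0,-0.04,0.011,0,1],
  [0,0,0,-0.035,0.01,0,1],
  [0,0,0,0,0,0,1],
])

```text
time_s: 7.0
eef_pos: [0.4949, -0.0735, 0.0421]
ee_rot: [-0.0, 0.8, 0.6, -0.0]
ft_force: [1.1, -1.6, -11.5]
finger_gap: 0.0096
finger_force: 58.7
```

arm_command([
  [0,0,0,0,0,0,0.5],
  [0,0,0,0,0,0,0.5],
  [0,0,0,0,0,0,0.5],
  [0,0,0,0,0,0,0.5],
])

```text
time_s: 7.5
eef_pos: [0.4956, -0.0735, 0.0432]
ee_rot: [0.0, 0.8, 0.601, 0.0]
ft_force: [0.1, -0.8, -0.4]
finger_gap: 0.0216
finger_force: 0.0
```

arm_command([
  [0,0,0,0.032,-0.0093,0,0.5],
  [0,0,0,0.032,-0.0093,0,0.5],
  [0,0,0,0,0,0,0.5],
])

```text
time_s: 7.88
eef_pos: [0.4993, -0.0747, 0.0428]
ee_rot: [0.0, 0.8, 0.6, 0.0]
ft_force: [0.7, 0.1, -0.3]
finger_gap: 0.0213
finger_force: 0.0
```

arm_command([
  [0,0,0,0.024,-0.007,0,0.5],
  [0,0,0,0,0,0,0.5],
])

```text
time_s: 8.12
eef_pos: [0.5005, -0.075, 0.0427]
ee_rot: [-0.0, 0.8, 0.6, -0.0]
ft_force: [1.0, 0.6, -0.2]
finger_gap: 0.0217
finger_force: 0.1
```

arm_command([
  [0,0,0,0.024,-0.007,0,0.5],
  [0,0,0,0,0,0,0.5],
])

```text
time_s: 8.38
eef_pos: [0.5006, -0.075, 0.0426]
ee_rot: [-0.001, 0.8, 0.601, -0.001]
ft_force: [-5.6, 0.4, 3.8]
finger_gap: 0.0214
finger_force: 2.7
```

arm_command([
  [0,0,0,0.024,-0.007,0,0.5],
  [0,0,0,0,0,0,0.5],
])

```text
time_s: 8.62
eef_pos: [0.5006, -0.0749, 0.0424]
ee_rot: [-0.002, 0.8, 0.601, -0.002]
ft_force: [-9.6, 1.3, 6.7]
finger_gap: 0.0215
finger_force: 4.5
```

arm_command([
  [0,0,0,-0.08,0.023,0,0.5],
  [0,0,0,-0.05,0.014,0,0.3],
  [0,0,0,0,0,0,0.2],
  [0,0,0,0,0,0.6,0],
  [0,0,0,0,0,0.6,-0.3],
  [0,0,0,0,0,0.6,-1],
  [0,0,-0.4,0.07,0.5,0.3,-1],
  [0,0,-0.4,0.07,0.5,0,-1],
  [0,0,-0.4,0.07,0.5,0,-1],
  [0,0,-0.4,0.07,0.5,0,-1],
  [0,0,-0.4,0.07,0.5,0,-1],
  [0,0,-0.4,0.07,0.5,0,-1],
  [0,0,-0.4,0.07,0.5,0,-1],
  [0,0,-0.4,0.07,0.5,0,-1],
  [0,0,-0.4,0.07,0.5,0,-1],
  [0,0,-0.4,0.07,0.5,0,-1],
  [0,0,-0.35,0.07,0.5,0,-1],
  [0,0,0,0,0,0,-1],
])

```text
time_s: 10.88
eef_pos: [0.542, 0.2583, 0.1687]
ee_rot: [-0.0, 0.942, 0.335, 0.0]
ft_force: [-0.6, -0.1, 0.5]
finger_gap: 0.0853
finger_force: 0.0
```

Run:
```python
from h import *
o=get_obs();print(o["eef_pos"],o["ee_rot"],o["ft_force"],o["qpos"])
s=shot("side","side3");t=shot("top","top3")
a=crop(t,322,175,50,75,8);b=crop(s,295,172,65,50,6)
# image-frame calib check: TCP projections
print(proj("top",o["eef_pos"]),proj("side",o["eef_pos"]))
cv2.imwrite("pics/m5.png",np.hstack([a,cv2.copyMakeBorder(b,0,300,0,0,cv2.BORDER_CONSTANT)]))
```

```text
[0.54201208 0.25829702 0.16865326] [-1.87328235e-04  9.42214489e-01  3.35009937e-01  4.05606247e-04] [-0.62745706 -0.13115853  0.48085835] [2.58851806e-01 4.00661545e-01 1.51049688e+00 4.67369170e-04
 1.22965680e+00 1.14626032e+00]
[228.03147255 215.72246918] [312.74384232 251.8445291 ]
```

View pics/m5.png

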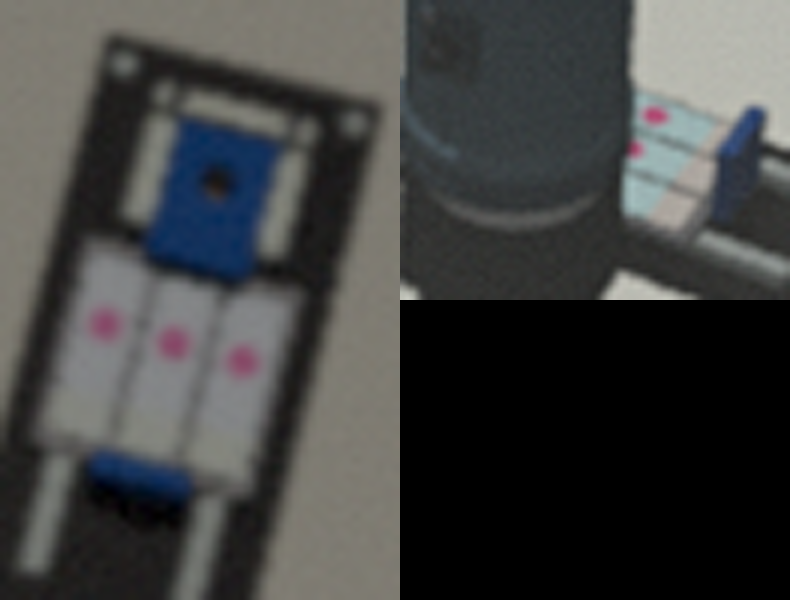

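Top crop: the lock hole is fully dark and centred in the lug at (218,182), and the lug's edge meets the stop bar. The carriage is home, so I'll take the pin.

arm_command([
  [0,0,0,-0.042,-0.038,-0.5,-1],
  [0,0,0,0,0,-0.5,-1],
  [0,0,0,0,0,-0.5,-1],
  [0,0,0,0,0,-0.31,-1],
  [0,0,0,0,0,0,-1],
  [0,0,0,0,0,0,0.3],
  [0,0,0,0,0,0,1],
  [0,0,0,0,0,0,1],
  [0,0,0,0,0,0,1],
  [0,0,0,0,0,0,1],
  [0,0,0,0,0,0,1],
  [0,0,0,0,0,0,1],
])

```text
time_s: 12.48
eef_pos: [0.5406, 0.2547, 0.0617]
ee_rot: [0.0, 0.943, 0.334, 0.002]
ft_force: [1.2, 0.2, 6.1]
finger_gap: 0.0273
finger_force: 59.2
```

Run:
```python
from h import *
t=cv2.imread("pics/top3.png")
x,y,w,h=330,186,34,34;k=8
c=cv2.resize(t[y:y+h,x:x+w],None,fx=k,fy=k,interpolation=cv2.INTER_CUBIC);H=cv2.cvtColor(c,cv2.COLOR_BGR2HSV)
M=cv2.inRange(H,(100,100,40),(130,255,255))
cs,_=cv2.findContours(M,cv2.RETR_CCOMP,2)
for q in cs:
    a=cv2.contourArea(q)
    if a<300: continue
    m=cv2.moments(q);f=np.array([m['m10'],m['m01']])/a;f=(f+.5)/k-.5+[x,y]
    print(a/k/k,f,onz("top",f,.049))
print(onz("top",(348.75,197.25),.049), "tab",onz("top",(322+17.4,175+57.9),.065), "pred",.4952+.125*.96)
M=(cv2.cvtColor(t[165:270,300:385],cv2.COLOR_BGR2GRAY)<75).astype(np.uint8)
c=max(cv2.findContours(M,0,2)[0],key=cv2.contourArea);q=cv2.boxPoints(cv2.minAreaRect(c))+[300,165]
P=np.array([onz("top",p,.006) for p in q]);print(P[:,:2].round(4).tolist(),P.mean(0),[np.degrees(np.arctan2(*(P[i]-P[i-1])[1::-1])).round(2) for i in range(4)])
```

```text
232.2890625 [348.03538366 199.92409878] [ 0.60619129 -0.10950736  0.049     ]
8.3125 [348.56915727 197.76065163] [ 0.61331726 -0.11149304  0.049     ]
[ 0.61499722 -0.11214028  0.049     ] tab [ 0.49705709 -0.07713385  0.065     ] pred 0.6152
[[0.4395, 0.0017], [0.6894, -0.071], [0.6547, -0.187], [0.4069, -0.1113]] [ 0.54763534 -0.09190437  0.006     ] [np.float64(73.89), np.float64(-16.22), np.float64(-106.63), np.float64(163.0)]
```

Gap is 27.3 mm, where about 24 mm is expected with the button in. I'll look before lifting.

Run:
```python
from h import *
o=get_obs();print(o["eef_pos"],o["ee_rot"],o["ft_force"],o["ft_torque"],o["finger_gap"],o["finger_force"])
s=shot("side","side4");t=shot("top","top4")
a=crop(s,285,250,60,65,9);b=crop(t,210,195,50,60,4)
cv2.imwrite("pics/m6.png",np.hstack([a,cv2.copyMakeBorder(b,0,a.shape[0]-b.shape[0],0,0,cv2.BORDER_CONSTANT)]))
```

```text
[0.54059419 0.25467753 0.06169261] [1.15016998e-05 9.42619352e-01 3.33864478e-01 1.80745600e-03] [1.22090846 0.16722044 6.13692057] [ 0.05554282  0.08029841 -0.03480972] 0.02727504596028422 59.248903691768646
```

View pics/m6.png

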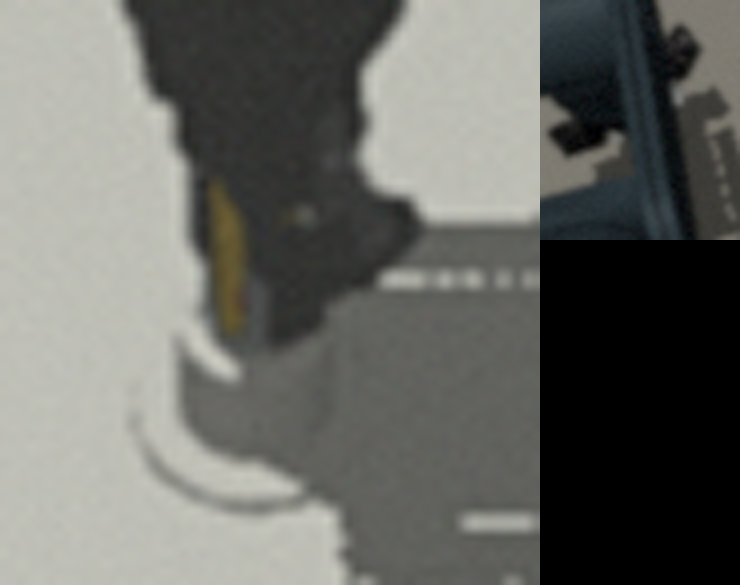

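The pads are on the grip in the side view, with the yellow face at (230,270), but the button may be blocked by a small yaw mismatch. I'll regrip with a slight turn.

arm_command([
  [0,0,0,0,0,0,0],
  [0,0,0,0,0,0,0],
  [0,0,0,0,0,0,0],
  [0,0,0.5,0,0,0,0],
  [0,0,0,0,0,0,0.1],
  [0,0,0,0,0,0,0.2],
  [0,0,0,0,0,0,0.3],
  [0,0,0,0,0,0,0.4],
  [0,0,0,0,0,0,1],
  [0,0,0,0,0,0,1],
  [0,0,0,0,0,0,1],
  [0,0,0,0,0,0,1],
])

```text
time_s: 14.08
eef_pos: [0.5396, 0.2547, 0.0607]
ee_rot: [-0.0, 0.93, 0.366, 0.001]
ft_force: [0.2, 0.2, 5.4]
finger_gap: 0.0275
finger_force: 59.2
```

The gap is unchanged, so yaw is not the cause. I'll lift the pin clear and look at the balls and button.

arm_command([
  [0,0,0,0,0,0.2,1],
  [0,0,0,0,0,0.5,1],
  [0,0,0,0,0,0.5,1],
  [0,0,0,0,0,0.5,1],
  [0,0,0,0,0,0.3,1],
  [0,0,0,0,0,0,1],
  [0,0,0,0,0,0,1],
])

```text
time_s: 14.95
eef_pos: [0.5385, 0.254, 0.1792]
ee_rot: [-0.0, 0.93, 0.367, -0.001]
ft_force: [0.3, 0.6, -1.3]
finger_gap: 0.0278
finger_force: 59.4
```

Run:
```python
from h import *
o=get_obs();print(o["eef_pos"],o["ee_rot"],o["ft_force"],o["ft_torque"],o["finger_gap"],o["finger_force"])
s=shot("side","side5");print(proj("side",o["eef_pos"]),proj("side",o["eef_pos"]-[0,0,.054]))
ax=proj("side",o["eef_pos"])
x,y=int(ax[0])-22,int(ax[1])-22
a=crop(s,x,y,50,60,10);a=np.clip(a.astype(float)*1.6+10,0,255).astype(np.uint8);print(x,y)
cv2.imwrite("pics/m7.png",a)
```

```text
[0.53845924 0.25402365 0.17920324] [-2.15035326e-04  9.30404292e-01  3.66533661e-01 -9.39672883e-04] [ 0.29619331  0.60132083 -1.30396817] [0.06435087 0.02440027 0.03003403] 0.02783717393307031 59.40105423331261
[314.72179803 247.67526109] [314.38225726 262.74652684]
292 225
```

View pics/m7.png

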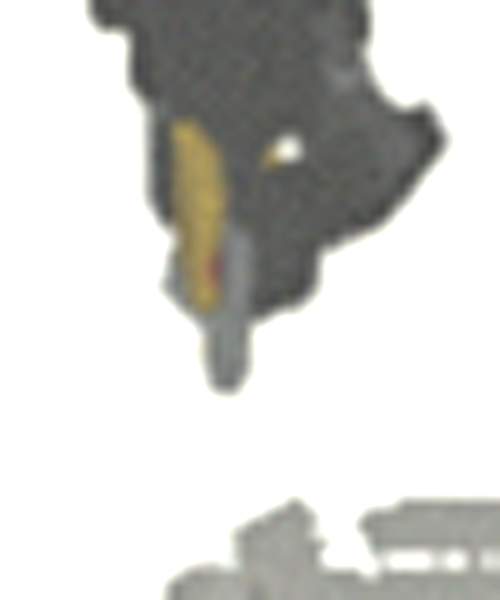

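The pin hangs straight: shank at (228,350), tip at (228,390), and no ball bulge visible near y≈345. I'll check that numerically, along with the hole and tip positions.

Run:
```python
from h import *
s=cv2.imread("pics/side5.png");g=cv2.cvtColor(s,cv2.COLOR_BGR2GRAY)
print(g[253:267,303:328])
o=np.array([.5385,.254,0]);r=lambda a,n:[float(np.round(v,1)) for v in proj(n,a)]
# expected: flange z ~? tip
for z in(.156,.119,.131,.135):print(z,r([.5385,.254,z],"side"))
for b in(-.0105,.0105):print("ball",r([.5385+b*np.cos(.76),.254+b*np.sin(.76),.133],"side"))
```

```text
[[185 186 185 187 162 110  76  77  79  83  71  67  77  76  60  50  53  50
   46  47  90 158 188 186 183]
 [185 185 186 186 172 135  91  77  78  89  75  70  78  71  53  49  44  49
   46  73 125 172 184 185 186]
 [183 184 186 186 187 175 130  85  79  78  74  72  76  71  53  47  54  72
   87 126 169 188 186 184 184]
 [186 183 187 185 188 190 168 131  94  78  75  77  74  71  67  78 118 146
  151 171 188 186 185 183 183]
 [185 186 186 184 186 188 189 176 135  92  82  78  77  79 117 149 175 189
  188 187 185 188 185 184 185]
 [184 186 186 186 185 187 189 191 166 112  77  79  78  81 154 191 188 189
  189 185 184 184 183 184 184]
 [188 184 186 186 185 184 188 189 168 114  76  79  78  88 154 191 190 186
  184 185 184 186 185 185 183]
 [184 185 186 185 185 186 186 188 164 115  73  77  78  91 153 190 188 184
  182 183 184 185 185 185 185]
 [185 183 187 186 184 185 186 188 170 123  77  76  72  90 153 188 188 185
  185 188 184 184 185 184 183]
 [184 186 185 185 185 185 184 185 180 138  86  73  75 107 163 189 188 184
  186 181 186 182 185 186 186]
 [185 186 186 185 187 187 187 187 188 154  98  75  85 140 179 188 185 184
  183 187 185 184 184 184 185]
 [186 186 182 186 187 185 186 185 189 175 149 131 137 170 187 187 183 184
  186 184 186 186 183 183 184]
 [185 185 188 186 186 182 185 184 187 188 186 180 182 185 188 185 184 185
  187 184 184 184 184 184 186]
 [187 187 183 186 184 187 187 186 185 186 186 187 186 185 187 186 183 183
  185 186 186 184 183 185 185]]
0.156 [314.6, 254.3]
0.119 [314.3, 264.4]
0.131 [314.4, 261.2]
0.135 [314.4, 260.1]
ball [318.2, 258.8]
ball [310.6, 262.4]
```

The pixels show no balls at their predicted "out" positions, so the balls are in and the button is pressed. I'll carry the pin to hover above the hole.

arm_command([
  [0,0,0,0.126,-0.608,0,1],
  [0,0,0,0.126,-0.608,0,1],
  [0,0,0,0.126,-0.608,0,1],
  [0,0,0,0.126,-0.608,0,1],
  [0,0,0,0.126,-0.608,0,1],
  [0,0,0,0.126,-0.608,0,1],
  [0,0,0,0.126,-0.608,0,1],
  [0,0,0,0.126,-0.608,0,1],
  [0,0,0,0.126,-0.608,0,1],
  [0,0,0,0.126,-0.608,0,1],
  [0,0,0,0,0,-0.5,1],
  [0,0,0,0,0,-0.5,1],
  [0,0,0,0,0,0,1],
  [0,0,0,0,0,0,1],
])

```text
time_s: 16.75
eef_pos: [0.6151, -0.1107, 0.1205]
ee_rot: [-0.0, 0.93, 0.367, -0.0]
ft_force: [-0.8, 0.2, -0.4]
finger_gap: 0.0276
finger_force: 59.5
```

Run:
```python
from h import *
o=get_obs();p=o["eef_pos"];print(p,o["ee_rot"],o["finger_gap"],o["ft_force"])
s2=cv2.imread("pics/side2.png");g2=cv2.cvtColor(s2,cv2.COLOR_BGR2GRAY)
print("hole pix",proj("side",[.6142,-.1118,.049]));
print(s2[177:191,304:322].sum(2))
s=shot("side","side6");shot("top","top6");print("tip pix",proj("side",p-[0,0,.0527]));
q=proj("side",p-[0,0,.0527]).astype(int);print(q);print(s[q[1]-12:q[1]+6,q[0]-10:q[0]+11].sum(2))
```

```text
[ 0.61511928 -0.11066472  0.12050759] [-2.39777789e-05  9.30372392e-01  3.66615892e-01 -3.52961315e-06] 0.027632111904924657 [-0.76589405  0.18525355 -0.38186339]
hole pix [314.6773223  183.10782188]
[[551 549 517 486 439 346 269 257 321 448 531 552 555 550 551 545 548 544]
 [543 522 434 410 445 422 326 252 265 344 419 481 501 531 541 547 553 547]
 [551 477 387 419 448 387 284 248 246 247 268 332 367 419 483 530 544 551]
 [507 437 437 471 404 284 243 251 257 243 246 237 247 267 340 402 452 487]
 [447 436 462 435 339 238 248 249 249 256 255 249 248 244 244 252 273 332]
 [462 473 416 316 256 249 246 259 245 229 224 228 240 240 250 253 234 240]
 [466 425 308 240 240 260 250 263 224 191 187 186 195 239 251 245 252 243]
 [403 318 221 240 248 258 261 251 219 224 231 237 227 238 256 250 252 247]
 [288 225 214 257 258 257 257 260 246 252 275 276 252 235 253 254 249 248]
 [236 179 193 218 237 250 254 263 248 258 252 261 261 254 255 251 253 251]
 [256 246 199 192 199 212 225 232 250 255 252 250 250 251 250 256 248 256]
 [338 382 356 325 251 193 182 189 205 229 232 246 254 254 250 250 254 257]

[... 1099 characters left out ...]
2 551 483 315 182 234 251 222 229 231 379 517 555 552 548 542
  549 548 548]
 [553 552 526 499 445 338 226 180 198 216 229 232 379 515 556 552 549 546
  547 548 546]
 [556 522 436 404 446 431 299 223 218 222 230 242 349 484 548 559 553 558
  552 546 544]
 [552 479 390 421 455 386 280 240 225 214 211 225 268 357 439 509 540 558
  556 555 551]
 [505 438 437 476 401 281 240 244 244 210 198 186 170 192 236 332 417 454
  505 543 557]
 [450 440 469 435 328 242 244 258 246 200 175 172 171 165 159 181 185 238
  334 409 455]
 [460 472 422 320 247 251 256 253 226 189 169 178 179 170 178 169 166 162
  176 200 242]
 [472 427 309 239 238 250 255 251 228 196 178 180 174 184 174 183 167 171
  171 158 152]]
```

Run:
```python
from h import *
s2=cv2.imread("pics/side2.png").astype(int);s=cv2.imread("pics/side6.png").astype(int)
b=lambda i:i[...,0]-i[...,2]   # B-R
print("hole B-R rows178-189 cols306-322");print(b(s2)[178:190,306:323])
print("tip B-R rows 170-188 cols 306-322");print(b(s)[172:190,306:323])
t=cv2.imread("pics/top6.png").astype(int);q=proj("top",[.6142,-.1118,.049]);print(q);
print("top blue px",(b(t)[185:225,330:365]>40).sum())
```

```text
hole B-R rows178-189 cols306-322
[[ -7  -4  -5  -6  -2  22  45  31  12   1  -3  -7  -9  -8 -10  -9  -8]
 [ -6  -6  -7  -4  17  48  60  57  47  30  23  13   0  -6 -11  -9  -9]
 [ -6  -7  -6  14  47  58  57  62  55  56  53  49  33  11   3   2  -8]
 [ -6  -6   9  46  59  61  59  57  57  62  56  59  58  53  47  30  14]
 [ -6   4  38  59  58  57  53  48  42  45  47  57  57  58  61  55  53]
 [  3  32  53  56  57  55  46  24  14  18  33  52  57  56  55  58  59]
 [ 29  54  59  57  55  55  43  21   6   1  18  49  56  57  58  55  58]
 [ 41  57  58  57  55  55  51  42  25  22  35  53  59  57  56  55  55]
 [ 32  39  49  54  54  55  59  58  58  58  58  60  56  56  56  55  55]
 [ 11  16  30  40  43  52  54  56  59  57  58  54  55  54  55  55  56]
 [ -1   1   8  16  18  32  37  45  48  53  56  56  56  58  56  57  56]
 [ -6  -2  -3   0   1  11  15  21  31  40  51  53  56  57  58  57  56]]
tip B-R rows 170-188 cols 306-322
[[ -8  -9  -9  -8  -6  -4   0  -3  -1   2   0  -3  -8  -7  -8  -7  -7]
 [ -7  -8  -8  -6  -7  -8  -3   1   2   0  -4  -6  -8  -8  -5  -9  -8]
 [ -9  -7  -8  -7  -7  -9  -5  -1   2 
[... 440 characters left out ...]
7   0  -3  -4  -8]
 [ -9  -5   8  44  61  60  51  31  18  18  20  17  18  16  15  10   0]
 [ -9   4  42  59  60  58  44  24  17  18  17  18  17  18  19  16  16]
 [  2  31  54  57  59  58  45  21  15  19  16  18  18  17  19  18  20]
 [ 28  54  59  58  56  55  44  19   5   4   8  16  18  18  18  17  16]
 [ 43  57  58  55  55  59  54  28   5   2   7  15  18  17  16  17  17]
 [ 30  40  48  56  57  57  59  41  16  15  17  16  17  16  18  16  16]
 [ 12  22  30  42  43  52  55  48  30  17  17  19  16  18  18  15  18]
 [ -3   2  10  13  18  28  41  47  31  15  14  19  16  17  18  16  16]
 [ -6  -4   1   0   1  11  15  21  23  14  16  18  17  17  15  21  16]]
[348.65398819 197.49251731]
top blue px 0
```

Side-view numbers: hole at column 314.5, shank at column 314.2, both in line with the tab-based prediction (0.6142, -0.111). After a small correction I'll descend gently.

arm_command([
  [0,0,0,-0.012,-0.008,-0.1,1],
  [0,0,0,0,0,-0.1,1],
  [0,0,0,0,0,-0.06,1],
  [0,0,0,0,0,0,1],
])

```text
time_s: 17.35
eef_pos: [0.6138, -0.1111, 0.1041]
ee_rot: [-0.0, 0.93, 0.367, -0.0]
ft_force: [0.2, -0.0, -0.6]
finger_gap: 0.0274
finger_force: 59.5
```

arm_command([
  [0,0,0,0,0,-0.025,1],
  [0,0,0,0,0,-0.025,1],
  [0,0,0,0,0,0,1],
])

```text
time_s: 17.73
eef_pos: [0.6141, -0.1111, 0.1015]
ee_rot: [-0.0, 0.93, 0.367, -0.0]
ft_force: [1.3, 0.5, -1.2]
finger_gap: 0.0274
finger_force: 59.5
```

arm_command([
  [0,0,0,0,0,-0.015,1],
  [0,0,0,0,0,0,1],
])

```text
time_s: 17.98
eef_pos: [0.6141, -0.1112, 0.1007]
ee_rot: [-0.0, 0.93, 0.367, -0.0]
ft_force: [0.8, -0.2, -0.8]
finger_gap: 0.0276
finger_force: 59.5
```

arm_command([
  [0,0,0,0,0,-0.015,1],
  [0,0,0,0,0,-0.01,1],
  [0,0,0,0,0,0,1],
])

```text
time_s: 18.35
eef_pos: [0.6141, -0.1112, 0.0991]
ee_rot: [-0.0, 0.93, 0.367, -0.0]
ft_force: [0.2, 0.4, -1.5]
finger_gap: 0.0277
finger_force: 59.5
```

arm_command([
  [0,0,0,0,0,-0.015,1],
  [0,0,0,0,0,-0.01,1],
  [0,0,0,0,0,0,1],
])

```text
time_s: 18.73
eef_pos: [0.6141, -0.1112, 0.0976]
ee_rot: [-0.0, 0.93, 0.367, -0.0]
ft_force: [-0.5, -0.4, -0.8]
finger_gap: 0.0276
finger_force: 59.5
```

arm_command([
  [0,0,0,0,0,-0.015,1],
  [0,0,0,0,0,-0.01,1],
  [0,0,0,0,0,0,1],
])

```text
time_s: 19.1
eef_pos: [0.6141, -0.1112, 0.0961]
ee_rot: [-0.0, 0.93, 0.367, -0.0]
ft_force: [0.1, -0.8, -1.3]
finger_gap: 0.0274
finger_force: 59.5
```

arm_command([
  [0,0,0,0,0,-0.02,1],
  [0,0,0,0,0,-0.02,1],
  [0,0,0,0,0,-0.02,1],
  [0,0,0,0,0,0,1],
])

```text
time_s: 19.6
eef_pos: [0.614, -0.1112, 0.0924]
ee_rot: [-0.0, 0.93, 0.367, -0.0]
ft_force: [-0.7, -0.1, -0.2]
finger_gap: 0.0279
finger_force: 59.5
```

arm_command([
  [0,0,0,0,0,-0.02,1],
  [0,0,0,0,0,-0.02,1],
  [0,0,0,0,0,-0.02,1],
  [0,0,0,0,0,0,1],
])

```text
time_s: 20.1
eef_pos: [0.6141, -0.1112, 0.0888]
ee_rot: [-0.0, 0.93, 0.367, -0.0]
ft_force: [-0.6, 0.6, -0.6]
finger_gap: 0.0275
finger_force: 59.5
```

arm_command([
  [0,0,0,0,0,-0.02,1],
  [0,0,0,0,0,-0.02,1],
  [0,0,0,0,0,-0.02,1],
  [0,0,0,0,0,0,1],
])

```text
time_s: 20.6
eef_pos: [0.614, -0.1112, 0.0852]
ee_rot: [-0.0, 0.93, 0.367, -0.0]
ft_force: [0.5, 0.1, -0.9]
finger_gap: 0.0274
finger_force: 59.5
```

arm_command([
  [0,0,0,0,0,-0.025,1],
  [0,0,0,0,0,-0.025,1],
  [0,0,0,0,0,-0.025,1],
  [0,0,0,0,0,-0.025,1],
  [0,0,0,0,0,0,1],
])

```text
time_s: 21.22
eef_pos: [0.614, -0.1111, 0.0792]
ee_rot: [-0.0, 0.93, 0.367, -0.0]
ft_force: [-0.1, 0.2, -1.3]
finger_gap: 0.0278
finger_force: 59.5
```

arm_command([
  [0,0,0,0,0,-0.025,1],
  [0,0,0,0,0,-0.025,1],
  [0,0,0,0,0,-0.025,1],
  [0,0,0,0,0,-0.025,1],
  [0,0,0,0,0,0,1],
])

```text
time_s: 21.85
eef_pos: [0.614, -0.1111, 0.0732]
ee_rot: [-0.0, 0.93, 0.367, -0.0]
ft_force: [0.8, -0.7, -1.3]
finger_gap: 0.0275
finger_force: 59.5
```

arm_command([
  [0,0,0,0,0,-0.025,1],
  [0,0,0,0,0,-0.025,1],
  [0,0,0,0,0,0,1],
])

```text
time_s: 22.22
eef_pos: [0.6143, -0.1112, 0.0706]
ee_rot: [0.0, 0.93, 0.367, 0.0]
ft_force: [-0.0, 0.8, 1.4]
finger_gap: 0.0278
finger_force: 59.6
```

arm_command([
  [0,0,0,0,0,-0.017,1],
  [0,0,0,0,0,0,1],
])

```text
time_s: 22.48
eef_pos: [0.6143, -0.1112, 0.0696]
ee_rot: [0.0, 0.93, 0.367, 0.0]
ft_force: [-0.1, 0.6, 1.8]
finger_gap: 0.0273
finger_force: 59.7
```

arm_command([
  [0,0,0,0,0,-0.017,1],
  [0,0,0,0,0,0,1],
])

```text
time_s: 22.72
eef_pos: [0.6143, -0.1112, 0.0685]
ee_rot: [0.0, 0.93, 0.367, 0.0]
ft_force: [0.1, 0.4, 2.4]
finger_gap: 0.0278
finger_force: 59.7
```

arm_command([
  [0,0,0,0,0,-0.017,1],
  [0,0,0,0,0,0,1],
])

```text
time_s: 22.98
eef_pos: [0.6143, -0.1113, 0.0675]
ee_rot: [0.0, 0.93, 0.367, 0.0]
ft_force: [0.3, 0.6, 3.6]
finger_gap: 0.0275
finger_force: 59.7
```

That is the spring plunger acting on the pin. Continuing gently until the flange seats.

arm_command([
  [0,0,0,0,0,-0.017,1],
  [0,0,0,0,0,0,1],
])

```text
time_s: 23.22
eef_pos: [0.6143, -0.1113, 0.0664]
ee_rot: [0.0, 0.93, 0.367, 0.0]
ft_force: [-0.3, -0.1, 3.8]
finger_gap: 0.0272
finger_force: 59.9
```

arm_command([
  [0,0,0,0,0,-0.017,1],
  [0,0,0,0,0,0,1],
])

```text
time_s: 23.48
eef_pos: [0.6142, -0.1112, 0.0653]
ee_rot: [0.0, 0.93, 0.367, 0.0]
ft_force: [-0.3, 0.7, 3.9]
finger_gap: 0.0277
finger_force: 59.8
```

arm_command([
  [0,0,0,0,0,-0.012,1],
  [0,0,0,0,0,0,1],
])

```text
time_s: 23.72
eef_pos: [0.6144, -0.1113, 0.0648]
ee_rot: [0.0, 0.93, 0.367, 0.0]
ft_force: [-0.7, 0.1, 4.4]
finger_gap: 0.0278
finger_force: 60.2
```

arm_command([
  [0,0,0,0,0,-0.012,1],
  [0,0,0,0,0,0,1],
])

```text
time_s: 23.98
eef_pos: [0.615, -0.1115, 0.0648]
ee_rot: [0.001, 0.93, 0.367, 0.001]
ft_force: [-0.0, -0.1, 8.4]
finger_gap: 0.0278
finger_force: 60.5
```

arm_command([
  [0,0,0,0,0,-0.01,1],
  [0,0,0,0,0,0,1],
])

```text
time_s: 24.22
eef_pos: [0.6151, -0.1117, 0.0647]
ee_rot: [0.001, 0.93, 0.367, 0.001]
ft_force: [1.0, 1.0, 10.4]
finger_gap: 0.0274
finger_force: 60.9
```

Seated at z 0.0647 as predicted, with 10 N. Releasing.

arm_command([
  [0,0,0,0,0,0,-0.3],
  [0,0,0,0,0,0,-0.3],
  [0,0,0,0,0,0,-0.3],
  [0,0,0,0,0,0,-0.3],
])

```text
time_s: 24.72
eef_pos: [0.6139, -0.1111, 0.0628]
ee_rot: [-0.0, 0.93, 0.367, -0.0]
ft_force: [0.4, 0.7, -0.3]
finger_gap: 0.0552
finger_force: 0.0
```

arm_command([
  [0,0,0,0,0,0.3,-0.3],
  [0,0,0,0,0,0.5,-0.3],
  [0,0,0,0,0,0.6,-0.3],
  [0,0,0,0,0,0.6,-0.3],
  [0,0,0,-0.4,0.6,0,-0.3],
  [0,0,0,-0.4,0.6,0,-0.3],
  [0,0,0,-0.4,0.6,0,-0.3],
  [0,0,0,-0.4,0.6,0,-0.3],
  [0,0,0,-0.4,0.6,0,-0.3],
  [0,0,0,-0.4,0.6,0,-0.3],
  [0,0,0,-0.4,0.6,0,-0.3],
  [0,0,0,0,0,0,-0.3],
])

```text
time_s: 26.22
eef_pos: [0.4446, 0.1428, 0.1846]
ee_rot: [-0.0, 0.93, 0.368, 0.001]
ft_force: [-0.6, 0.5, 0.3]
finger_gap: 0.0557
finger_force: 0.0
```

Run:
```python
from h import *
o=get_obs();print(o["time_s"],o["eef_pos"],o["ft_force"],o["finger_gap"])
s=shot("side","side7");t=shot("top","top7")
a=crop(t,305,165,80,100,4);b=crop(s,285,140,75,90,5)
cv2.imwrite("pics/m8.png",np.hstack([cv2.copyMakeBorder(a,0,50,0,0,cv2.BORDER_CONSTANT),b]))
```

```text
26.225 [0.44462562 0.1428126  0.18461446] [-0.5735024   0.46435088  0.32145794] 0.05566571753028073
```

View pics/m8.png

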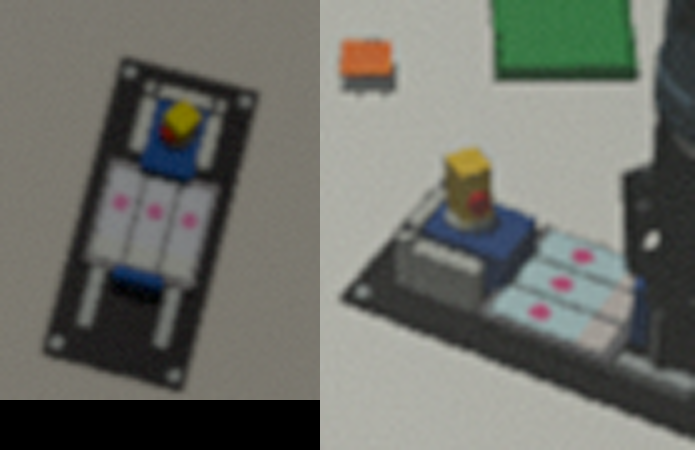

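The pin stands upright in the lug with its red button out: top crop (180,120), side crop (468,190). The carriage is home. One height check before I hand in.

Run:
```python
from h import *
p,e=tri((350,194.2),(314.1,171.9));print(p,e)
if .088<p[2]<.103: print(robot.hand_in())
```

```text
[ 0.61636619 -0.11293799  0.09229852] 0.0010452876949145612
the job is handed in; nothing more can be done
None
```

The job is handed in at about 26 s: the carriage went home with at most about 14 N, and the pin was seated with its button held in and about 10 N, then let go. The last pictures show it upright with the button out. I did not tug-test the lock, and the measured grip-top height (92 mm, about 95 mm expected) is too coarse to prove the 2 mm lift on to the balls.

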